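Lay the carved panel down and flip the hold-down over it

TASK

The carved panel stands on edge on the carving board. Push it over, away from its carved side, so that it lies flat on the board with the rosette facing up; then push the upright hold-down arm over and down until its rubber pad rests on the panel. Never lift the panel, and leave the other things on the bench where they are.

Things in the scene. Friction and masses are not known exactly. Their poses are not given: they have to be found in the camera images.
- board: Fixed brown carving board: x -130 to 130 mm, y -130 to 180 mm, its grey felt top 24 mm above the bench. Origin on the bench, z up; turned by up to 0.4 rad. Dark heel strip along its -x edge (x -125 to -111), 10 mm above the felt. The panel stands at about x = -78 and is to fall towards +x, onto the felt; the hold-down's hinge is on the +y side.
- panel: Loose pale panel, 22 mm thick (x), 180 wide (y), 130 high (z), 0.2 to 0.42 kg, on edge on the felt, about square to the board. Origin: centre of the edge it stands on. Carved face to its -x (heel strip, robot): rosette, 76 mm across, standing out 5 mm (petals 9). Pushed there near the top it is past balance after some 20 mm and falls on its back, its x then pointing down.
- panel_center (a point): Middle of the panel (65 mm above its standing edge, mid-thickness). When the panel lies on the board this point is 35 mm above the bench.
- holddown (a joint): Angle of the hold-down arm, rad: 0 = level, pad resting on the lying panel; 1.57 = upright; stop at 2.2. Starts at 1.65 to 2.0, leaning outwards (to the board's +y). With no panel below it can sink to -0.28. The hinge is stiff (0.15 N m, about 2 N at the arm's end): it stays where it is left and does not fall by itself.
- holddown_hinge (a point): Middle of the hold-down's hinge axis, 60 mm above the bench, at board x = 0, y = 145 mm; the axis runs along the board's x. Two dark steel cheeks, out to 32 mm either side along the axis, 28 mm across, reach 74 mm above the bench.
- holddown_end (a point): Middle of the hold-down arm's free end, 100 mm from the hinge axis. Flat steel bar 34 mm wide (board x), 12 mm thick (6 mm either side of the line from the hinge to here), last 30 mm red; black rubber pad, 22 mm long, 8 thick, 75 mm from the hinge on the side that turns down. Level, it points to the board's -y, its upper face 66 mm above the bench.
- gouge_dark: Bystander: carving gouge with a dark wooden handle, 225 mm long, 25 mm thick, lying on the bench. Origin on the bench below the ferrule, x towards the blade.
- gouge_light: Bystander: carving gouge with a pale wooden handle, same size, lying on the bench.
- gouge_red: Bystander: carving gouge with a red handle, same size, lying on the bench.
- mallet: Bystander: wooden mallet lying on the bench, head 140 x 75 x 65 mm, handle 150 mm long towards its -x. Origin on the bench at the joint of head and handle.
- sanding_block: Bystander: cork sanding block 100 x 60 x 32 mm with a red underside. Origin below its centre.
- disc: Bystander: carved round wooden disc, 90 mm diameter, 18 mm thick (beads on top). Origin below its centre.
- jar: Bystander: amber jar with a white cap, 60 mm diameter, 90 mm high. Origin below its centre.
Things that resemble listed ones, but are neither listed nor needed, are in the scene too. Leave any grey or purple look-alike of the panel alone.

How it is judged:
On the way, in this order (a step that is already met when the one before it is completed fails the run):
1. the panel lies flat on the board, rosette up, with the hold-down still raised (angle between panel's own x axis and vertical above 3.04 rad and x of panel_center in the frame of board between -0.06 and 0.07 m and y of panel_center in the frame of board between -0.04 and 0.04 m and z of panel_center in the frame of board between 0.03 and 0.041 m and value of joint holddown above 0.5 rad), for 0.2 s.
2. the hold-down is down with its pad on the panel (value of joint holddown between -0.07 and 0.07 rad and angle between panel's own x axis and vertical above 3.04 rad), for 0.2 s.
At the end, for the whole second after the job is handed in: The panel is at rest flat on the board (within 0.1 rad), rosette up, its middle -60 to +70 mm along the board's x and within 40 mm along the board's y of the board's origin and 30 to 41 mm above the bench; the hold-down joint is within 0.07 rad of 0, so that its pad rests on the panel (all of step 2 and x of panel_center in the frame of board between -0.06 and 0.07 m and y of panel_center in the frame of board between -0.04 and 0.04 m and z of panel_center in the frame of board between 0.03 and 0.041 m and linear speed of panel below 0.02 m/s and angular speed of panel below 0.2 rad/s); the robot touches nothing.
It fails at once if the panel is lifted (z of panel_center in the frame of board above 0.105 m or (angle between panel's own x axis and vertical above 2.9 rad and height (world z) of panel_center above 0.065 m)).
It fails at once if the panel comes off the board (height (world z) of panel_center below 0.024 m).
It fails at once if one of the other things on the bench is moved by more than 20 mm (distance of any of gouge_dark, gouge_light, gouge_red, mallet, sanding_block, disc, jar from where it was at the start of the episode above 0.02 m).
It also fails if it takes over 48 s, if anything falls off the work surface, if the arm or the gripper's body presses on something with over 40 N, if the wrist force passes 120 N, or if a joint passes its speed limit or range.

ROBOT

A 6-joint arm with a two-finger parallel gripper is mounted at the origin on the work surface. World frame = base frame: x ahead of the robot, y to its left, z up, the work surface at z = 0. Lengths are in m, angles in rad, forces in N, time in s.
With the tool pointing down it reaches from about 0.375 to 0.925 m from the base axis. Payload 5.7 kg.
Tool frame: the origin (TCP) lies midway between the tips of the shut fingers; the grasp point (between the pads) lies 19 mm behind it; z points along the fingers, y is the line along which they close (so a half turn about z gives the same grasp; the last joint's range is limited). The gripper opens to 88 mm and grips with 3 to 60 N. Pads are 20 mm wide; open, the fingers measure 115 mm over their backs; the gripper's body (75 mm by 178 mm) begins 61 mm behind the grasp point.
Start: joints at [-1.253, 0.359, 1.51, -0, 1.272, -0.115], TCP at [0.252, -0.545, 0.223] pointing down, gripper open.
Joint ranges: [-2.97, 2.97], [-1.01, 2.36], [0.21, 2.38], [-0.96, 4.11], [0.2, 2.71], [-2.98, 2.98]. Speed limits (rad/s): [2.39, 2.39, 3.14, 3.14, 3.14, 3.14].

INTERFACE

Orientations are given as a unit quaternion [x, y, z, w].
In Python, from bench import move_ptp, servo_line, goto_joints, move_gripper, sleep, inverse_kinematics, capture, PlanningError, close_job, spot_in, silhouettes, current_clock, current_joint_pos, current_qvel, current_joint_torque, current_position, current_orientation, current_force, current_torque, current_finger_gap, current_grip_force gives the robot as it stands. Calls block until the motion is done:
- move_ptp(position, orientation): joint-space move of the TCP to a pose.
- servo_line(position, orientation=None, rate=0.15, contact_N=None): straight line of the TCP; orientation=None keeps the orientation; rate is the mean speed in m/s. With contact_N (N) it stops when the force on the tool has changed by that much, and returns True; else False.
- goto_joints(angles): joint-space move.
- move_gripper(opening): finger opening in m; the grip force is fixed at half the most; returns when the fingers have stopped.
- sleep(seconds).
- inverse_kinematics(position, orientation): joint angles nearest the present ones, or None.
- capture(name): name is "scene" or "top" or "wrist"; returns a dict with "image" (384x512x3 uint8, blue, green, red), "range_z" (384x512 float32, m along the optical axis (not along the pixel's ray), 0 where there is no reading), "intrinsics" (3x3 intrinsics, pixels), "k1" (the pictures are not rectified: a ray, as slopes to the right and down, at radius r is drawn at 1 + k1 r^2 times it, then the intrinsics apply), "R" (3x3) and "t" (3): a world point X has camera coordinates R X + t. Camera axes: x right, y down, z forward; pixel columns grow to the right and rows downward; lengths in m; the calibration is good to about 2 mm. A picture is of the moment at which its call begins.
A pose or a line that the arm cannot do raises PlanningError and nothing moves.
- close_job(): hands the job in; it is judged then, once.
Trained networks look in the newest picture that a camera, given by its name, has taken for a name from the list of things; names that differ only in an ending like _2 or _b are one class to them, and where a whole thing is asked for, a point or a joint stands for the part that bears it (a point fixed in the world has none). Each returns a list of dicts, best first, with "conf" (0 to 1); they miss things now and then, are a little off and sometimes report something else, mostly with a low value. They report only what shows in the picture. A call takes as long as a camera call. They do not tell look-alikes from the thing itself.
- spot_in(camera, query): "xy" ([column, row] in pixels, amid what is visible of it).
- silhouettes(camera, query): "region" (384x512 bool, what is visible of it) and "xy" ([column, row] in pixels, amid what is visible of it).
Readings, each from a call of its own:
- current_clock(): time.
- current_joint_pos(): joint angles.
- current_qvel(): joint speeds.
- current_joint_torque(): joint torques, N m.
- current_position(): TCP position.
- current_orientation(): TCP orientation.
- current_force(): force on the tool from outside, world axes, zero at the start.
- current_torque(): the same for the moment, N m.
- current_finger_gap(): finger opening in m.
- current_grip_force(): force on a finger pad.
Only numpy, scipy, OpenCV 4.12 (cv2) and the standard library are available. Lean on these libraries where they do the work, as an engineer would, in place of code of your own. Each camera call takes 0.05 s, during which the arm holds its last target. There are 200 camera calls.

## Working session

There is one attempt and no reset: what is moved stays moved. The work goes in short steps, each a Python script; the robot and the scene stay as the last script left them, time stands still between calls to the robot, and variables do not carry over. Pictures are saved under pics/ and viewed, at most 10 in all, crops included, and the job is handed in when it is done.

```bash
mkdir -p pics; ls; cat > h.py <<'E'
import numpy as np, cv2
from bench import *
def cloud(c):
    K=c["intrinsics"]; h,w=c["range_z"].shape
    v,u=np.mgrid[:h,:w].astype(np.float32)
    d=np.array([c["k1"],0,0,0,0],float)
    p=cv2.undistortPoints(np.stack([u.ravel(),v.ravel()],1)[:,None],np.array(K,float),d)[:,0].reshape(h,w,2)
    z=c["range_z"]; P=np.dstack([p*z[...,None],z])
    W=(P-np.array(c["t"]))@np.array(c["R"])
    W[z<=0]=np.nan
    return W
E
python3 - <<'E'
from h import *
for n in ["scene","top"]:
    c=capture(n); cv2.imwrite(f"pics/{n}0.png",cv2.resize(c["image"],(768,576)))
    W=cloud(c); np.save(f"{n}.npy",W); np.save(f"{n}_img.npy",c["image"])
    print(n,"cam at",-np.array(c["R"]).T@c["t"])
    for q in ["board","panel","holddown","gouge_dark","gouge_light","gouge_red","mallet","sanding_block","disc","jar"]:
        for s in silhouettes(n,q)[:3]:
            m=s["region"]; p=W[m]; p=p[~np.isnan(p[:,0])]
            if s["conf"]>.25 and len(p): print(q,round(s["conf"],2),np.round(s["xy"]),np.round(np.median(p,0),3),np.round(np.percentile(p,3,axis=0),3),np.round(np.percentile(p,97,axis=0),3))
E
```

```text
pics
scene cam at [1.36750061 0.14678268 0.77144631]
board 0.7 [228. 228.] [ 0.591 -0.074  0.023] [ 0.451 -0.235  0.007] [0.684 0.062 0.092]
board 0.47 [163. 195.] [ 0.43  -0.364  0.019] [ 0.369 -0.377  0.001] [ 0.558 -0.358  0.026]
panel 0.93 [206. 161.] [ 0.284 -0.236  0.082] [ 0.218 -0.313 -0.   ] [ 0.337 -0.168  0.131]
panel 0.92 [226. 192.] [ 0.48  -0.12   0.099] [ 0.466 -0.205  0.03 ] [ 0.488 -0.036  0.155]
panel 0.87 [319. 194.] [0.431 0.197 0.08 ] [0.346 0.144 0.003] [0.491 0.256 0.131]
holddown 0.74 [276. 204.] [0.557 0.052 0.128] [0.535 0.027 0.071] [0.563 0.072 0.154]
gouge_dark 0.51 [161. 190.] [ 0.414 -0.365  0.02 ] [ 0.359 -0.374  0.012] [ 0.463 -0.358  0.026]
gouge_dark 0.38 [229. 230.] [ 0.591 -0.074  0.023] [ 0.449 -0.232  0.008] [0.684 0.062 0.094]
gouge_light 0.62 [148. 189.] [ 0.41  -0.43   0.019] [ 0.35  -0.448  0.01 ] [ 0.54  -0.42   0.026]
gouge_red 0.5 [126. 190.] [ 0.427 -0.499  0.015] [ 0.354 -0.536 -0.002] [ 0.569 -0.487  0.025]
mallet 0.74 [427. 248.] [0.62  0.511 0.059] [0.411 0.479 0.002] [0.675 0.55  0.068]
sanding_block 0.71 [367. 196.] [0.353 0.375 0.
[... 825 characters left out ...]
0.371  0.02 ] [ 0.348 -0.382  0.008] [ 0.551 -0.362  0.028]
gouge_light 0.89 [380. 215.] [ 0.391 -0.439  0.019] [ 0.331 -0.458 -0.   ] [ 0.545 -0.424  0.028]
gouge_red 0.54 [398. 207.] [ 0.423 -0.506  0.018] [ 0.351 -0.521  0.008] [ 0.564 -0.492  0.028]
mallet 0.81 [ 95. 158.] [0.574 0.51  0.059] [0.402 0.476 0.003] [0.666 0.548 0.069]
sanding_block 0.64 [136. 237.] [0.326 0.37  0.03 ] [0.28  0.337 0.013] [0.369 0.404 0.037]
sanding_block 0.55 [400. 205.] [ 0.42  -0.506  0.017] [ 0.35  -0.529 -0.003] [ 0.563 -0.493  0.028]
disc 0.88 [140. 135.] [0.659 0.364 0.017] [0.619 0.324 0.001] [0.701 0.404 0.026]
jar 0.83 [366. 134.] [ 0.649 -0.384  0.085] [ 0.627 -0.413  0.016] [ 0.675 -0.365  0.094]
```

View pics/scene0.png

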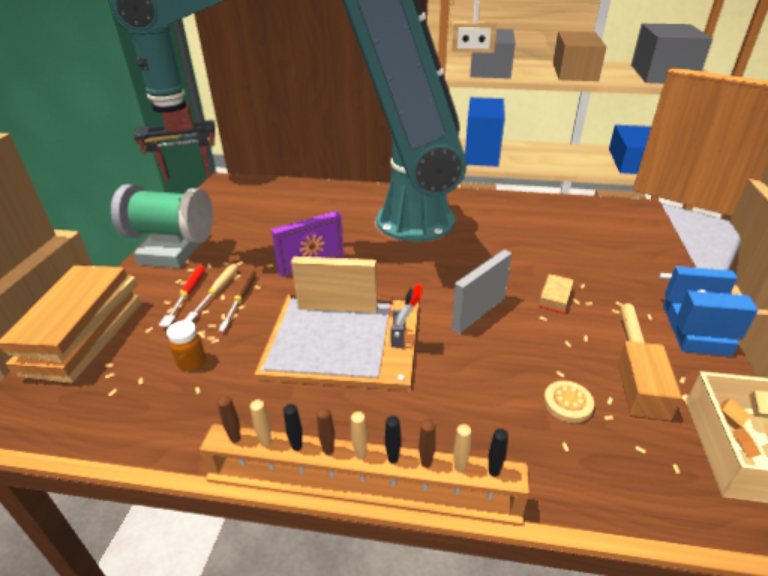

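View pics/top0.png

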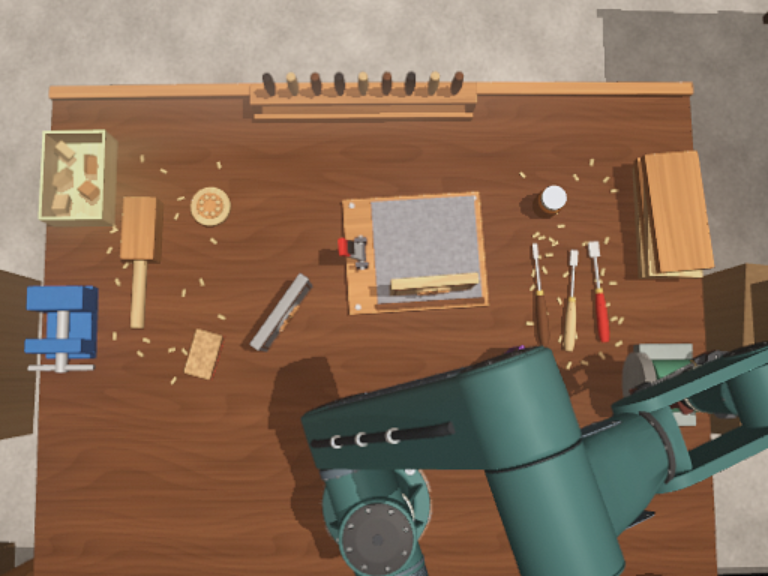

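```bash
python3 - <<'E'
from h import *
W=np.load("top.npy").reshape(-1,3); S=np.load("scene.npy").reshape(-1,3)
def rect(p,l):
    r=cv2.minAreaRect(p[:,:2].astype(np.float32)*1000); print(l,len(p),np.round(r[0]),np.round(r[1]),round(r[2],1))
for n,P in (("top",W),("scene",S)):
    P=P[~np.isnan(P[:,0])]
    box=(P[:,0]>.38)&(P[:,0]<.75)&(P[:,1]>-.3)&(P[:,1]<.125)
    P=P[box]; z=P[:,2]
    rect(P[(z>.016)&(z<.03)],n+" board")
    # panel top
    m=(z>.145)&(P[:,1]<.0)&(P[:,0]<.52); rect(P[m],n+" paneltop"); print(np.median(z[m]))
    m=(z>.03)&(z<.14)&(P[:,1]<-.02)&(P[:,0]<.53); q=P[m]; c=q.mean(0)
    vt=np.linalg.svd(q-c)[2]; print(n,"panel plane",c,vt[2])
    # holddown
    q=P[(z>.08)&(P[:,1]>-.01)&(P[:,0]>.5)]
    c=q.mean(0); print("hd",len(q),c,np.linalg.svd(q-c)[2].round(3).tolist()); t=q[q[:,2]>q[:,2].max()-.012]; print("top end",t.min(0),t.max(0))
E
```

```text
top board 5253 [549. -93.] [261. 310.] 3.0
top paneltop 437 [ 467. -124.] [ 25. 180.] 4.2
0.15269358956436285
top panel plane [ 0.44585691 -0.12779934  0.06301306] [-0.97642663 -0.04909519  0.21019207]
hd 167 [0.53911197 0.05230153 0.13051829] [[-0.012, -0.435, -0.9], [-0.999, 0.044, -0.008], [0.044, 0.899, -0.435]]
top end [0.52305663 0.04779667 0.1450617 ] [0.55712288 0.0724163  0.15703004]
scene board 4583 [554. -90.] [263. 310.] 3.1
scene paneltop 330 [ 471. -121.] [ 27. 179.] 4.6
0.15307333096125475
scene panel plane [ 0.47942803 -0.11794761  0.08532166] [-0.99612749 -0.07718729  0.04209694]
hd 187 [0.5526556  0.05547651 0.12647298] [[0.122, -0.391, -0.912], [0.949, 0.315, -0.008], [0.29, -0.865, 0.41]]
top end [0.52634626 0.052092   0.14336748] [0.56177984 0.07597458 0.15530773]
```

The target is the pale panel in the board's heel area, at about (333,285) in the scene view and (433,283) in the top view. The purple panel and the grey one at (280,312) in the top view are look-alikes. The hold-down, red end at (342,246) in the top view, leans outwards at about 2.0 rad. Board yaw is about 3°, with its origin near (0.553, -0.117). I'll push the panel over first.

```bash
cat >> h.py <<'E'
from scipy.spatial.transform import Rotation as Ro
PSI=np.radians(3.05); X=np.array([np.cos(PSI),np.sin(PSI),0]); Y=np.array([-np.sin(PSI),np.cos(PSI),0]); Z=np.array([0,0,1.])
O=np.array([.554,-.1155,0])
def down(yaw): return (Ro.from_euler("z",yaw)*Ro.from_euler("x",np.pi)).as_quat()
def best(p,yaws):
    j=current_joint_pos(); L=[(np.abs(np.subtract(inverse_kinematics(p,down(y)),j)).max(),y) for y in yaws if inverse_kinematics(p,down(y)) is not None]
    print(L); return down(min(L)[1])
E
python3 - <<'E'
from h import *
psi=np.radians(4.0); d=np.array([np.cos(psi),np.sin(psi),0]); P=np.array([.469,-.1225,0])
s=P-d*.050
a=s+Z*.25; q=best(a,[psi,psi+np.pi,psi-np.pi])
move_ptp(a,q); servo_line(s+Z*.14,q,rate=.2)
print(current_clock(),current_force())
hit=servo_line(P+d*.0+Z*.14,q,rate=.04,contact_N=1.5); p=np.array(current_position()); print(hit,p,(p-P)@d)
servo_line(np.append((p+d*.034)[:2],.14),q,rate=.06)
sleep(.8); print(current_force(),current_clock())
servo_line(s+Z*.16,q); servo_line(s+Z*.25,q,rate=.3)
c=capture("scene"); cv2.imwrite("pics/s1.png",cv2.resize(c["image"][100:300,130:350],(660,600)))
W=cloud(c)
for s_ in silhouettes("scene","panel"):
    m=s_["region"]; w=W[m]; w=w[~np.isnan(w[:,0])]; print(s_["conf"],np.median(w,0), (np.median(w,0)-O)@X,(np.median(w,0)-O)@Y)
print(current_clock())
E
```

```text
[(np.float64(1.1659495903324546), np.float64(0.06981317007977318)), (np.float64(1.975643063257339), np.float64(3.2114058236695664)), (np.float64(1.975643063257339), np.float64(-3.07177948351002))]
3.4583 [0.51967652 0.30880532 0.01287102]
False [ 0.46873494 -0.12247772  0.13998036] -0.00026286392500528863
[-0.14721825  0.99536913  0.27933272] 6.3667
0.95 [ 0.57131446 -0.11150537  0.04620732] 0.017502477469453694 0.0030677165517531747
0.68 [ 0.28777495 -0.23685991  0.07637014] -0.27230518760037126 -0.10702285368472525
0.68 [0.43309852 0.19599031 0.07966468] -0.10415663091515065 0.3174819292930386
7.6417
```

View pics/s1.png

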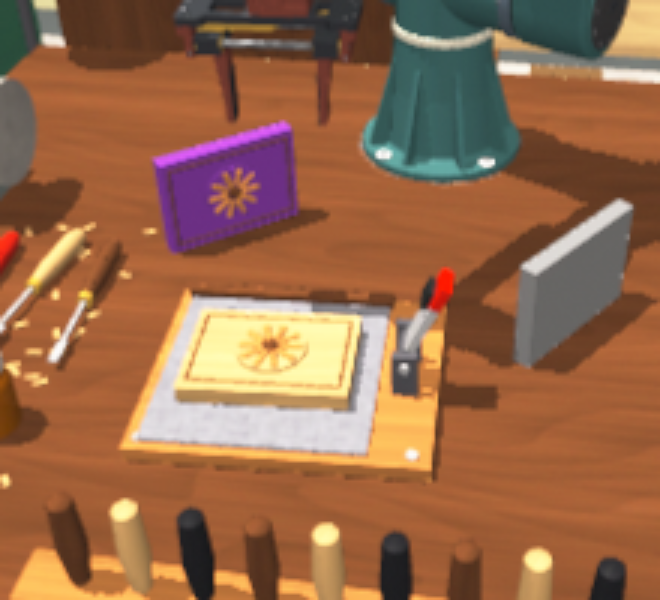

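The panel now lies flat, rosette up, with its centre at (270,348) in the crop, about 18 mm and 3 mm from the board's origin. The hold-down is still upright at (440,290). Next I'll swing it down.

```bash
python3 - <<'E'
from h import *
H=O+.145*Y+.06*Z
P=lambda y,z: H+Y*y+Z*z
move_gripper(0.0)
a=P(.085,.19); q=best(a,[PSI+np.pi/2,PSI-np.pi/2])
move_ptp(a,q); servo_line(P(.085,.075),q,rate=.2)
servo_line(P(.016,.075),q,rate=.1); print(current_force(),current_clock())
r=.080
for t in np.radians([75,60,45,30,18,8]):
    y=-r*np.cos(t)+.006*np.sin(t)+.010; z=r*np.sin(t)+.006*np.cos(t)
    servo_line(P(y,z),q,rate=.1); print(np.degrees(t),np.round(current_force(),1))
hit=servo_line(P(-r+.010,.001),q,rate=.03,contact_N=10)
print(hit,current_position(),current_force(),current_clock())
sleep(.3)
servo_line(P(-r+.01,.19),q,rate=.2)
move_ptp(P(-.08,.25)-X*.13,q)
c=capture("scene"); cv2.imwrite("pics/s2.png",cv2.resize(c["image"][100:300,130:350],(660,600))); W=cloud(c)
for n in ("panel","holddown"):
    s_=silhouettes("scene",n)
    if s_: 
        w=W[s_[0]["region"]]; w=w[~np.isnan(w[:,0])]; print(n,np.median(w,0),(np.median(w,0)-O)@X,(np.median(w,0)-O)@Y)
w=W.reshape(-1,3)-O; u,v,z=w@X,w@Y,w[:,2]
m=(abs(u)<.012)&(v>.05)&(v<.12)&(z>.05)
i=np.argsort(v[m]); print(np.polyfit(v[m],z[m],1) if m.sum()>3 else m.sum(), z[m].min() if m.any() else 0, np.median(z[m]))
print(current_clock())
E
```

```text
[(np.float64(1.0212071093311401), np.float64(1.6240288689807236))]
[-0.00816149  1.27832678  0.02323573] 11.6
75.0 [0.3 0.6 0.2]
59.99999999999999 [-0.3  0.4 -0.4]
45.0 [-0.3 -0.6 -0.7]
29.999999999999996 [ 0.2 -0.5 -0.5]
18.0 [-0.3 -0.2  0.9]
8.0 [ 0.1 -0.6  0.4]
True [ 0.55044167 -0.04034099  0.06634419] [-0.68695751  0.70868579  7.26094432] 14.0833
panel [ 0.28657911 -0.23683391  0.0754566 ] -0.27349794660176757 -0.106933267784298
holddown [ 0.55325862 -0.01544822  0.06602726] 0.004583166262901155 0.09994949742597524
[-0.0328543   0.06923418] 0.055574749096524365 0.06644565350397322
16.225
```

View pics/s2.png

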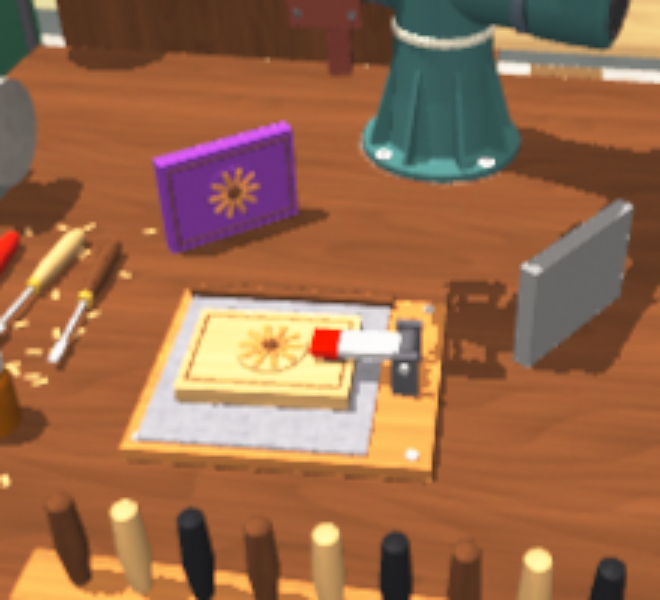

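The hold-down is level at (365,343) in the crop: its upper face is 66 mm up and a 10 N contact stopped the push. The panel is still flat, and the gripper is clear.

```bash
python3 -c "
from bench import *
print(close_job())"
```

```text
the job is handed in; nothing more can be done
None
```

The panel lies flat on the board, rosette up, with the hold-down level and its pad on the panel; I handed the job in at about 16 s, and the verdict was not shown.

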